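# Wedge a book block tight in the drilling tray

### The arm

A 6-joint arm with a two-finger parallel gripper is mounted at the origin on the work surface. World frame = base frame: x ahead of the robot, y to its left, z up, the work surface at z = 0. Lengths are in mm, angles in rad, forces in N, time in s.
With the tool pointing down it reaches from about 400 to 925 mm from the base axis. Payload 12.5 kg.
Tool frame: the origin (TCP) lies between the finger pads; the fingertips stand 19 mm ahead of it and the grasp point (between the pads) is the TCP (env.tips_ahead is the distance from the TCP to the fingertips, in mm); z points along the fingers, y is the line along which they close (so a half turn about z gives the same grasp; the last joint's range is limited). The gripper opens to 95 mm and grips with 3 to 60 N. Pads are 20 mm wide; open, the fingers measure 119 mm over their backs; the gripper's body (75 mm by 180 mm) begins 59 mm behind the grasp point.
Start: joints at [1.003, 0.491, 1.559, -0, 1.092, -0.106], TCP at [278.461, 559.557, 233.661] pointing down, gripper open.
Joint ranges: [-3.1, 3.1], [-0.84, 2.19], [0.05, 2.79], [-1.13, 4.28], [0.06, 2.93], [-2.69, 2.69]. Speed limits (rad/s): [2.22, 2.22, 2.79, 3.14, 3.14, 3.14].

### API

Orientations are given as [roll, pitch, yaw] about the fixed x, y, z axes, in that order (R = Rz(yaw) Ry(pitch) Rx(roll)).
In Python, from cell import env gives the robot as it stands.
- The arm moves only by the shell command python3 -m crank 'ROWS'. ROWS is JSON, a list of rows, each a list of 5 numbers: the shift along the tool's x, y, z in mm, then the turn about the tool's z in degrees, then the finger opening in mm, from 0 to 95.1. In form: [[dx, dy, dz, yaw, grip], ...]. A call has 1 to 10 rows; each row is the pose to reach, as a shift and turn from the pose commanded when the call began, along the tool's axes at that moment; what a row does not reach only later rows make up. A row lasts 1/12 s, in which the tool goes at most 41.7 mm and 7.16 degrees, less where a joint would pass 70% of its speed; a pose out of reach is approached as far as the arm can. A call with a gripper value outside its range is refused whole. The fingers move at their own pace and stop on an object; the grip force is fixed at half the most. Time passes only in rows, so rows that repeat a pose let the fingers close. It gives the time, the measured TCP pose, the force, the opening and the grip force at its end, in the units of the state.
- env.state(): the state, without advancing time (a new reading comes with each control period).
- env.read_camera(name): name is "scene" or "top" or "wrist"; returns a dict with "img" (420x560x3 uint8, blue, green, red), "K" (3x3 intrinsics, pixels), "pose" (4x4, takes a point from camera to world coordinates). Camera axes: x right, y down, z forward; pixel columns grow to the right and rows downward; lengths in mm; the calibration is good to about 2 mm. A picture is of the moment at which its call begins. There is no depth.
- env.job_done(): hands the job in; it is judged then, once.
The state is a dict: "t": time; "joints": joint angles; "qvel": joint speeds; "tau": joint torques, N m; "eef_pos": TCP position; "tcp_rot": TCP orientation; "ft_force": force on the tool from outside, world axes, zero at the start; "moment": the same for the moment, N m; "opening": opening from 0.0 (shut) to 1.0 (fully open); "grip_force": force on a finger pad.
Only numpy, scipy, OpenCV 4.12 (cv2) and the standard library are available. Lean on these libraries where they do the work, as an engineer would, in place of code of your own. Each camera call takes 0.05 s, during which the arm holds its last target. There are 200 camera calls.

### The job

Lock the orange book block tight against the long side fence of the blue drilling tray: drive the wooden wedge, thin end first and lying on the tray floor, into the gap between the book and the slanted rail until it jams. The holder leaves only the wedge's two ends free, so lift it out by those, set it down and let go, then take it again another way (across its heel, or pushing on its butt) to drive it in. Leave the book lying in the tray and do not disturb the stapler, the punch or the eyelet box.

Things in the scene. Friction and masses are not known exactly. Their poses are not given: they have to be found in the camera images.
- tray: Blue drilling tray fixed to the table: plate 230 x 240 x 10 mm, origin at the centre of its underside, z up, x the driving direction. In tray axes (mm): side fence's inner face y = -85 (x -10 to 110), end fence's inner face x = 99.5, all fences 30 high; x -115 to -10 is an empty apron. Slanted rail on the +y side, see gap_mouth.
- gap_mouth (a point): Middle of the gap's mouth, tray (-10, 72, 25) mm, tray axes. Rail's inner face starts at tray (-10, 81) and runs 55 mm inwards, y falling 1 mm per 4 mm of x. With the book on the side fence its side is at tray y = 63, so the mouth is 18 mm wide; the wedge then jams with nose 36 mm past the mouth (its centre at tray x = -7, y = 73), its heel still sticking out.
- book_mid (a point): Centre of the rigid orange book block, 105 (x) x 148 (y) x 40 mm high, 0.3 to 0.6 kg, loose on the tray floor, axes as the tray's. It starts 2 to 4 mm off the side fence (mouth only 14 to 16 mm wide) and 1 to 4 mm off the end fence; its near edge is at the mouth. Against the side fence its centre is at tray y = -11 mm. The wedge slides it there (all surfaces are smooth; driving takes 5 to 20 N).
- wedge_mid (a point): Centre of the loose wooden wedge, 66 long (x), 30 mm high (z), 35 g. Flat 9 mm wide nose at x = +33, butt at x = -33. Heel x -33 to -11: parallel sides y = -10 and +10. Ahead of it the -y side stays straight (to the book), the +y side slants to y = -1 at the nose (to the rail, same slope). Starts in the holder. Once jammed, friction holds it.
- holder: Black U-shaped wedge holder fixed to the table, 56 (x) x 36 mm, origin at the centre of its underside; base 6 mm thick, two side walls to 34 mm high, 24 mm apart. The wedge lies on the base, nose to +x, both ends sticking out 5 mm, its top 2 mm above the walls: it can be gripped only by its two end faces, 66 mm apart, and lifted straight out.
- stapler: Bystander: red and black stapler, 135 x 36 x 63 mm, origin at the centre of its underside.
- punch: Bystander: green and black hole punch, 115 x 60 x 62 mm, origin at the centre of its underside.
- eyelet_box: Bystander: small white box with red discs, 60 x 80 x 60 mm, origin at the centre of its underside.
Mind the look-alikes: they are no part of the job. There is more than one size of the part that bears book_mid; the job needs the smaller.

How it is judged:
By the outcome, as a careful person would: the job done as asked, in the order asked, and still so for the second after the job is handed in, with the robot touching nothing.
It also fails if it takes over 64 s, if anything falls off the work surface, if the arm or the gripper's body presses on something with over 40 N, if the wrist force passes 120 N, or if a joint passes its speed limit or range.

## Working session

There is one attempt and no reset: what is moved stays moved. The work goes in short steps, Python scripts to look and compute and a shell command to move; the robot and the scene stay as the last step left them, time stands still between calls to the robot, and variables do not carry over. Pictures are saved under pics/ and viewed, at most 10 in all, crops included, and the job is handed in when it is done.

```bash
mkdir -p pics; ls
python3 - <<'E'
from cell import env
import cv2,json
s=env.state(); print(s['t'],s['eef_pos'],s['tcp_rot'],s['opening'])
for n in('scene','top'):
    c=env.read_camera(n); cv2.imwrite(f'pics/{n}0.png',c['img']); print(n,c['K'].round(1).tolist(),c['pose'].round(3).tolist())
E
```

```text
pics
0.0 [278.35115183 559.33745843 233.06733701] [-3.14049198e+00 -9.86780999e-05  2.67978553e+00] 1.0005598850807267
scene [[408.9, 0.0, 282.0], [0.0, 408.9, 215.0], [0.0, 0.0, 1.0]] [[-0.845, 0.447, -0.293, 921.957], [0.534, 0.714, -0.452, 448.126], [0.007, -0.539, -0.842, 888.168], [0.0, 0.0, 0.0, 1.0]]
top [[419.5, 0.0, 281.4], [0.0, 419.5, 209.1], [0.0, 0.0, 1.0]] [[0.009, -0.994, 0.11, 510.174], [-1.0, -0.009, -0.0, -8.728], [0.001, -0.11, -0.994, 1159.86], [0.0, 0.0, 0.0, 1.0]]
```

View pics/scene0.png

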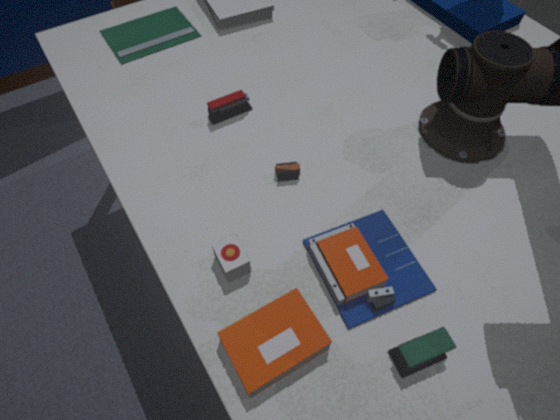

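View pics/top0.png

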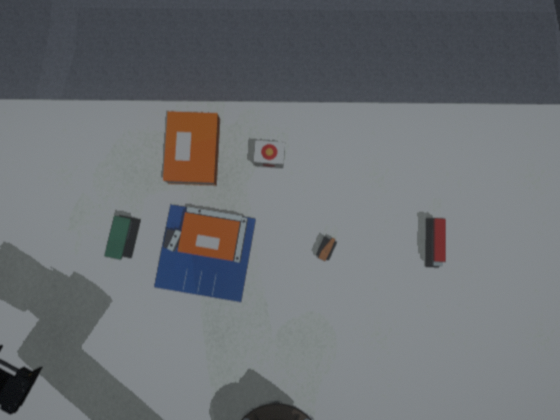

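The scene view shows the robot top right, tray with the small book at (350,265), and wedge in holder at (288,171). In the top view the tray corners are about (171,205), (255,217), (241,301) and (155,288), with the rail at (175,240). The wedge is at (326,248), the stapler at (436,242), the punch at (122,238) and the eyelet box at (269,152).

```bash
cat > h.py <<'E'
from cell import env
import numpy as np, cv2
from scipy.spatial.transform import Rotation as R
def pix2w(c,uv,z):
    K,P=c['K'],c['pose']; uv=np.atleast_2d(np.array(uv,float))
    d=np.c_[(uv[:,0]-K[0,2])/K[0,0],(uv[:,1]-K[1,2])/K[1,1],np.ones(len(uv))]@P[:3,:3].T
    return P[:3,3]+d*((z-P[2,3])/d[:,2:])
def w2pix(c,X):
    P=c['pose'];q=(np.atleast_2d(X)-P[:3,3])@P[:3,:3]@c['K'].T
    return q[:,:2]/q[:,2:]
def T(): 
    s=env.state(); return np.array(s['eef_pos']),R.from_euler('xyz',s['tcp_rot']).as_matrix()
def shift(target):
    p,M=T(); return M.T@(np.array(target)-p)
E
python3 - <<'E'
from h import *
c=env.read_camera('top'); im=c['img']; h=cv2.cvtColor(im,cv2.COLOR_BGR2HSV)
m=cv2.inRange(h,(100,120,50),(130,255,255)); m[:180]=0
pts=cv2.findNonZero(m); 
n,l,st,_=cv2.connectedComponentsWithStats(m); k=1+st[1:,4].argmax()
hull=cv2.convexHull(cv2.findNonZero((l==k).astype('uint8')))
w=pix2w(c,hull[:,0],10)[:,:2].astype('float32')
r=cv2.minAreaRect(w); print('tray',r,cv2.boxPoints(r).round(1).tolist())
m=cv2.inRange(h,(5,60,60),(20,255,255)); m[:,:310]=0;m[:,345:]=0;m[:230]=0;m[270:]=0
r=cv2.minAreaRect(pix2w(c,cv2.findNonZero(m)[:,0],36)[:,:2].astype('float32'));print('wedge',r)
print('edges', pix2w(c,[[180,240],[209,236],[326,248]],36).round(0))
p,M=T();print(M.round(2).tolist())
a=env.read_camera('wrist'); print((M.T@(a['pose'][:3,3]-p)).round(1),(M.T@a['pose'][:3,:3]).round(2).tolist(),a['K'][0,0])
cr=im[225:275,300:355]; cr2=im[195:310,145:265]
cv2.imwrite('pics/c1.png',np.hstack([cv2.resize(cr,(350,350),interpolation=cv2.INTER_CUBIC),cv2.resize(cr2,(365,350),interpolation=cv2.INTER_CUBIC)]))
E
```

```text
tray ((516.8358154296875, 198.99322509765625), (235.30601501464844, 223.71734619140625), 81.09361267089844) [[388.1000061035156, 100.0999984741211], [609.0999755859375, 65.4000015258789], [645.5999755859375, 297.8999938964844], [424.5, 332.5]]
wedge ((531.1956787109375, -130.43240356445312), (21.342952728271484, 63.430381774902344), 63.27228927612305)
edges [[ 549.  261.   36.]
 [ 560.  184.   36.]
 [ 531. -129.   36.]]
[[-0.9, 0.45, -0.0], [0.45, 0.9, -0.0], [0.0, -0.0, -1.0]]
[  82.6   -0.5 -151.3] [[0.0, -0.96, -0.29], [1.0, 0.0, 0.0], [-0.0, -0.29, 0.96]] 310.6504258159457
```

View pics/c1.png

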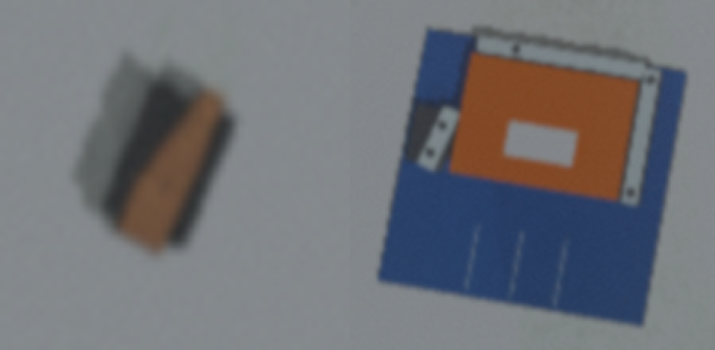

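The crop shows the wedge's thin end pointing up and right (yaw about -27°), with its slanted side on the left. The rail is on the tray's left side and the tray's x axis is at yaw about -9°.

```bash
python3 -c "
from h import *
print(shift([531,-130,160]))"
```

```text
[-533.33972956 -504.61322993   73.58301762]
```

```bash
python3 -m crank '[[-27,-25,0,7,95],[-54,-50,0,14,95],[-81,-75,0,21,95],[-108,-100,0,28,95],[-135,-125,0,35,95],[-162,-150,5,42,95],[-189,-175,10,49,95],[-216,-200,15,56,95],[-243,-225,20,63,95],[-270,-250,25,70,95]]'; python3 -c "
from h import *
print(shift([531,-130,160]),env.state()['tcp_rot'])"
```

```text
t: 1.03
eef_pos: [409.0, 213.8, 208.5]
tcp_rot: [3.141, -0.0, 1.452]
ft_force: [0.6, 0.2, 0.2]
opening: 0.998
grip_force: 0.0
[-326.96836973  161.76293404   48.52081786] [ 3.14125818e+00 -2.43683061e-04  1.45227848e+00]
```

```bash
python3 -m crank '[[-33,16,5,7,95],[-66,32,10,14,95],[-99,48,15,20,95],[-132,64,20,20,95],[-165,80,25,20,95],[-198,97,30,20,95],[-231,113,35,20,95],[-264,129,40,20,95],[-297,146,45,20,95],[-327,162,48,20,95]]'
python3 - <<'E'
from h import *
import json
c=env.read_camera('wrist'); cv2.imwrite('pics/w1.png',c['img']); print(env.state()['eef_pos'],env.state()['tcp_rot'])
E
```

```text
t: 1.87
eef_pos: [533.2, -129.9, 160.1]
tcp_rot: [-3.141, -0.0, 1.108]
ft_force: [-0.0, 0.1, 0.2]
opening: 0.998
grip_force: 0.0
[ 535.48195531 -134.32294086  159.76002088] [3.13959351e+00 5.67491176e-04 1.10656978e+00]
```

View pics/w1.png

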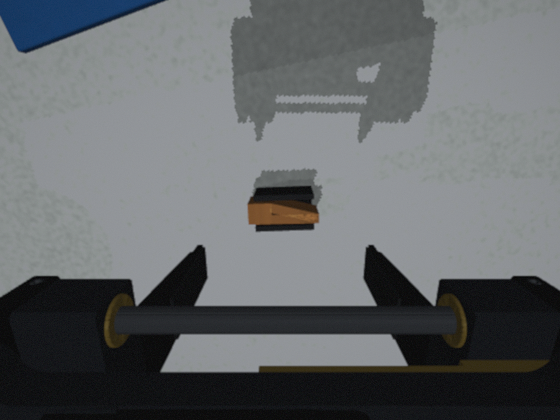

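The wrist view shows the wedge at (248..319, 197..224), nose to the right, with the heel's left end at x=248. It is nearly parallel to the finger closing line.

```bash
cat >> h.py <<'E'
def wedge(zt,roi=None,cam='wrist',save=None):
    c=env.read_camera(cam); h=cv2.cvtColor(c['img'],cv2.COLOR_BGR2HSV)
    m=cv2.inRange(h,(5,110,90),(20,255,255))
    if roi: k=np.zeros_like(m); k[roi[1]:roi[3],roi[0]:roi[2]]=1; m=m*k
    if save: cv2.imwrite(save,c['img'])
    pts=cv2.findNonZero(m)[:,0]; w=pix2w(c,pts,zt)[:,:2].astype('float32')
    return c,pts,w
E
python3 - <<'E'
from h import *
c,pts,w=wedge(36,(220,170,350,240))
p,M=T(); print(p,env.state()['tcp_rot'])
t=(np.c_[w,np.full(len(w),36)]-p)@M
print('x',t[:,0].min(),t[:,0].max(),'y',t[:,1].min(),t[:,1].max())
# bottom(+x tool) / edges by column
for y0 in np.arange(-50,50,6):
    s=t[(t[:,1]>=y0)&(t[:,1]<y0+6)]
    if len(s): print(y0+3, s[:,0].min().round(1), s[:,0].max().round(1), len(s))
print(cv2.minAreaRect(w))
E
```

```text
[ 534.2732085  -131.71693713  159.83062989] [3.14089192e+00 1.83364492e-04 1.10528721e+00]
x -11.059632664117066 9.188748531411967 y -35.67095262569133 29.046487660532208
-35 -10.1 8.2 80
-29 -11.1 8.2 129
-23 -11.1 9.2 143
-17 -10.1 9.2 132
-11 -10.1 8.2 132
-5 -10.1 7.3 110
1 -10.0 6.4 118
7 -10.0 4.5 92
13 -10.0 3.5 93
19 -10.0 1.6 72
25 -9.0 0.7 63
31 -8.0 -0.3 14
((531.1201782226562, -130.66238403320312), (20.236183166503906, 64.39390563964844), 64.94454956054688)
```

```bash
python3 -m crank '[[0,0,30,-1.6,95],[0,0,60,-1.6,95],[0,0,70,-1.6,95],[0,0,70,-1.6,95],[0,0,70,-1.6,95]]'
python3 - <<'E'
from h import *
c,pts,w=wedge(36,(150,100,420,260),save='pics/w2.png')
p,M=T(); print(p,env.state()['tcp_rot'],pts.min(0),pts.max(0))
t=(np.c_[w,np.full(len(w),36)]-p)@M
for y0 in np.arange(-50,50,6):
    s=t[(t[:,1]>=y0)&(t[:,1]<y0+6)]
    if len(s): print(y0+3, s[:,0].min().round(1), s[:,0].max().round(1), len(s))
print('y',t[:,1].min(),t[:,1].max());r=cv2.minAreaRect(w);print(r,(M.T@(np.array([*r[0],36])-p)).round(1))
E
```

```text
t: 2.38
eef_pos: [533.1, -127.4, 91.0]
tcp_rot: [-3.141, -0.0, 1.137]
ft_force: [0.2, 0.4, 0.8]
opening: 0.996
grip_force: 0.0
[ 533.49141773 -127.53891403   91.69565977] [ 3.14060845e+00 -1.97225246e-04  1.13725930e+00] [238 231] [329 257]
-35 -13.1 6.2 44
-29 -13.8 6.3 219
-23 -13.8 6.3 226
-17 -13.8 6.3 227
-11 -13.8 5.5 199
-5 -13.8 4.8 216
1 -13.8 3.3 176
7 -13.8 1.7 161
13 -13.8 0.2 161
19 -13.8 -1.3 130
25 -13.8 -2.8 111
31 -13.0 -4.4 64
y -33.26243134217681 31.76560855895727
((531.2771606445312, -130.6595916748047), (20.09149932861328, 65.0310287475586), 65.20310974121094) [-3.8 -0.8 55.7]
```

```bash
python3 -m crank '[[-8,-1,15,0,95],[-8,-1,35,0,95],[-8,-1,55,0,95],[-8,-1,67,0,95],[-8,-1,67,0,95],[-8,-1,67,0,75],[-8,-1,67,0,62],[-8,-1,67,0,62],[-8,-1,67,0,62],[-8,-1,67,0,62]]'
```

```text
t: 3.27
eef_pos: [529.0, -134.6, 24.4]
tcp_rot: [3.14, -0.0, 1.137]
ft_force: [0.9, 0.2, -0.1]
opening: 0.707
grip_force: 0.0
```

```bash
python3 -m crank '[[0,0,0,0,55],[0,0,0,0,55],[0,0,0,0,55],[0,0,0,0,55]]'
```

```text
t: 3.6
eef_pos: [529.0, -134.6, 24.3]
tcp_rot: [3.141, -0.0, 1.137]
ft_force: [-0.4, 1.1, 7.4]
opening: 0.693
grip_force: 30.0
```

```bash
python3 -m crank '[[0,0,-6,0,55],[0,0,-16,0,55],[0,0,-32,0,55],[0,0,-52,0,55],[0,0,-76,0,55],[0,0,-96,0,55],[0,0,-96,0,55]]'
python3 - <<'E'
from h import *
s=env.state();print(s['opening'],s['grip_force'],s['ft_force'])
y=np.radians(-8.9);x=np.array([np.cos(y),np.sin(y),0]);yy=np.array([-x[1],x[0],0])
print(shift(np.array([517.4,198.9,115])-75*x+69*yy))
E
```

```text
t: 4.18
eef_pos: [530.0, -135.0, 123.8]
tcp_rot: [3.136, -0.0, 1.137]
ft_force: [-0.3, 0.6, -0.6]
opening: 0.693
grip_force: 30.0
0.6929583197018894 29.99993415141944 [-0.34724336  0.60897367 -0.55093428]
[ 343.37308141 -242.89643867    7.57581289]
```

```bash
python3 -m crank '[[17,-12,0,0,55],[45,-32,0,-2,55],[79,-56,0,-4,55],[113,-80,0,-6,55],[148,-105,0,-8,55],[182,-129,0,-10,55],[216,-153,0,-12,55],[250,-177,0,-14,55],[284,-201,0,-16,55],[312,-221,0,-16,55]]'
python3 -m crank '[[23,-29,0,0,55],[23,-29,0,0,55],[23,-29,0,0,55]]'
python3 - <<'E'
from h import *
s=env.state();print(s['opening'],s['grip_force'],s['ft_force'])
c=env.read_camera('wrist');cv2.imwrite('pics/w3.png',c['img']); c=env.read_camera('top');cv2.imwrite('pics/t3.png',c['img'])
print(env.state()['eef_pos'],env.state()['tcp_rot'])
E
```

```text
t: 5.02
eef_pos: [458.2, 243.8, 119.6]
tcp_rot: [-3.141, -0.0, 1.419]
ft_force: [0.8, -0.9, -0.7]
opening: 0.692
grip_force: 30.0
t: 5.27
eef_pos: [432.9, 269.8, 119.5]
tcp_rot: [-3.141, 0.0, 1.42]
ft_force: [0.3, -0.3, -0.3]
opening: 0.692
grip_force: 30.0
0.692388740530969 29.99999453430064 [ 0.30964599 -0.32323914 -0.33734769]
[434.39896933 268.38669846 119.61924642] [3.14150741e+00 5.37490958e-06 1.41639600e+00]
```

View pics/w3.png

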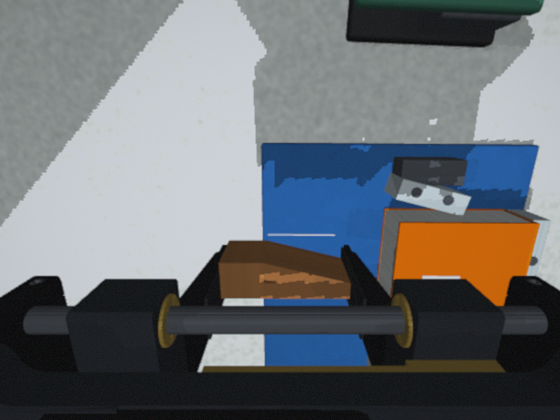

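The wrist view shows the wedge held level with its nose to the right. The tray's +y corners are at (262,143) and (538,146), the book's near corner is at (385,209), and the rail end is at (390,195).

Run:
```python
from h import *
c=env.read_camera('wrist'); g=cv2.cvtColor(c['img'],cv2.COLOR_BGR2GRAY)
print(T()[0])
uv=np.array([[262,143],[538,146],[385,209],[397,175]],np.float32).reshape(-1,1,2)
q=cv2.cornerSubPix(g,uv.copy(),(4,4),(-1,-1),(3,30,.01))[:,0];print(q.tolist())
A,B=pix2w(c,q[:2],10)[:,:2]; d=B-A; print(A,B,np.linalg.norm(d),np.degrees(np.arctan2(d[1],d[0])))
x=d/np.linalg.norm(d);y=np.array([-x[1],x[0]]); O=(A+B)/2-120*y; print('O',O)
for i,z in((2,50),(3,40)):
    w=pix2w(c,q[i],z)[0,:2]-O; print(w@x,w@y)
# top
c=env.read_camera('top');g=cv2.cvtColor(c['img'],cv2.COLOR_BGR2GRAY)
uv=np.array([[171,205],[255,217],[241,301],[155,288]],np.float32).reshape(-1,1,2)
q=cv2.cornerSubPix(g,uv.copy(),(4,4),(-1,-1),(3,30,.01))[:,0]
w=pix2w(c,q,10)[:,:2]; print(q.tolist(),w.tolist(),w.mean(0)); 
for a,b in((3,0),(2,1)): d=w[b]-w[a]; print(np.linalg.norm(d),np.degrees(np.arctan2(d[1],d[0])))
p,M=T(); print('goal shift',shift([*(O-75*x+69*y),120]), 'yaw want',np.degrees(np.arctan2(x[1],x[0])),'tool y',np.degrees(np.arctan2(M[1,1],M[0,1])))
```

```text
[434.71415431 268.01722878 119.63337221]
[[262.0, 143.0], [536.5448608398438, 143.3475341796875], [383.6363525390625, 206.21275329589844], [400.7752685546875, 176.36366271972656]]
[425.8002012  333.37928148] [648.72461998 298.53070165] 225.63182400730076 -8.884833819762907
O [518.72854642 197.39489761]
-21.01863076504865 77.44787222001197
-7.048596846711901 97.90372665249521
[[170.01876831054688, 203.8674774169922], [255.25286865234375, 218.20310974121094], [240.60308837890625, 301.76202392578125], [155.0, 288.0]] [[648.964905853074, 298.53671195019496], [611.441265979477, 62.615131244618844], [385.34281372056705, 98.41673797134017], [419.7441059533878, 330.28763451146085]] [516.37327288 197.46405392]
231.40936927908405 -7.886243745852797
228.91541048625228 -8.997807216873392
goal shift [12.42167833 18.74605694 -0.38976074] yaw want -8.884833819762907 tool y -8.943577211815015
```

Run:
```python
from h import *
c=env.read_camera('wrist'); print(T()[0])
a=np.radians(-8.9);x=np.array([np.cos(a),np.sin(a)]);y=np.array([-x[1],x[0]])
O=np.array([517.5,197.7])
for n,u,z in(('book top near',(399,222),50),('book top far',(534,221),50),('book bot',(385,209),10),('rail',(390,196),40),('rail',(397,175),40),('railfar',(467,214),40),('railbot',(388,201),10),('L',(262,143),10),('R',(538,146),10)):
    w=pix2w(c,u,z)[0,:2]-O; print(n,w@x,w@y)
im=c['img'][130:310,200:560]; cv2.imwrite('pics/c3.png',cv2.resize(im,None,fx=2.2,fy=2.2,interpolation=cv2.INTER_CUBIC))
```

```text
[434.90000239 267.73692344 119.63213075]
book top near -6.519363911712529 64.41733344559356
book top far 94.60565403836664 65.18650789848162
book bot -4.563110033153216 62.91428642157123
rail -11.77603072446722 82.01377150075974
rail -8.128456109475332 98.19523545868282
railfar 49.566506304709016 67.59736417614603
railbot -2.6388718381860783 70.1467306237613
L -110.93612996516936 119.41344295108246
R 116.43703172311568 116.95937036128545
```

View pics/c3.png

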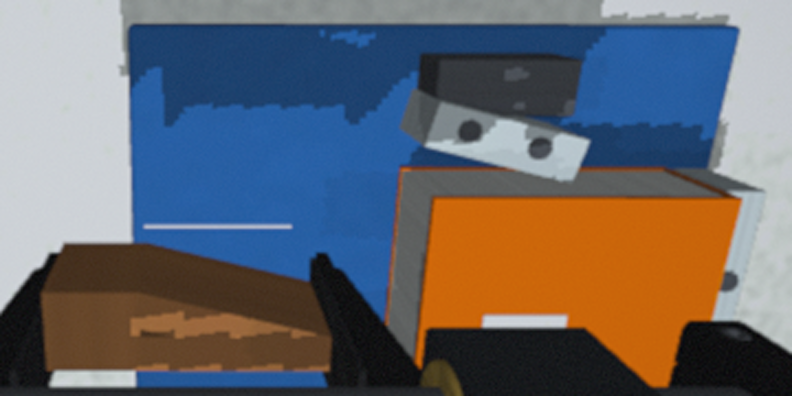

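The crop shows the rail-top inner near corner at crop (425,145) and far corner (575,180). The book-top near corner is at (432,197) and the tray corners are at (130,27) and (738,28).

Run:
```python
from h import *
from scipy.optimize import least_squares
c=env.read_camera('wrist'); p,M=T();print(p)
f=lambda u,v:(200+(u+.5)/2.2-.5,130+(v+.5)/2.2-.5)
obs=[(f(130,27),(-115,120,10)),(f(738,28),(115,120,10)),(f(425,145),(-10,81,40))]
W=np.array([pix2w(c,u,k[2])[0,:2] for u,k in obs]); Kp=np.array([k[:2] for _,k in obs],float)
def tr(q,P): a=q[2];return np.array([[np.cos(a),-np.sin(a)],[np.sin(a),np.cos(a)]])@np.array(P,float).T
r=least_squares(lambda q:(tr(q,Kp).T+q[:2]-W).ravel(),[517,198,-.155]);q=r.x
print(q[:2],np.degrees(q[2]),r.fun.reshape(-1,2).round(1).tolist())
inv=lambda w:np.array([[np.cos(q[2]),np.sin(q[2])],[-np.sin(q[2]),np.cos(q[2])]])@(w-q[:2])
for n,u,z in(('booknear',f(432,197),50),('bookfar',f(740,197),50),('railfar',f(575,180),40),('line',f(144,227),10),('line',f(291,227),10)): print(n,inv(pix2w(c,u,z)[0,:2]).round(1))
print('shift',shift([*(tr(q,(-75,69))+q[:2]),120]),env.state()['tcp_rot'])
```

```text
[434.84163215 267.75971761 119.61550344]
[517.52625293 198.05839503] -9.005709545778673 [[-1.3, 0.6], [1.7, 0.2], [-0.5, -0.8]]
booknear [-9.  66.1]
bookfar [95.8 66.3]
railfar [44.6 69.2]
line [-109.8   40. ]
line [-50.   40.1]
shift [13.08601629 17.58690847 -0.38320106] [ 3.14154349e+00 -3.29276274e-05  1.41445669e+00]
```

```bash
python3 -m crank '[[7,9,10,0,55],[13,17.5,30,0,55],[13,17.5,50,0,55],[13,17.5,68,0,55],[13,17.5,80,0,55],[13,17.5,86,0,55],[13,17.5,89,0,55],[13,17.5,89,0,55],[13,17.5,89,0,55]]'
```

```text
t: 6.32
eef_pos: [453.9, 278.7, 31.2]
tcp_rot: [3.141, -0.0, 1.416]
ft_force: [-0.4, 0.3, -0.1]
opening: 0.691
grip_force: 30.0
```

```bash
python3 -m crank '[[0,0,1.3,0,55],[0,0,1.3,0,55],[0,0,1.3,0,68],[0,0,1.3,0,80],[0,0,1.3,0,80],[0,0,1.3,0,80],[0,0,1.3,0,80]]'
```

```text
t: 6.9
eef_pos: [453.6, 278.8, 29.4]
tcp_rot: [3.141, -0.0, 1.416]
ft_force: [-0.9, -0.4, -0.3]
opening: 0.837
grip_force: 0.0
```

```bash
python3 -m crank '[[0,0,-15,0,80],[0,0,-40,0,80],[0,0,-70,0,80],[0,0,-95,0,80],[0,0,-110,0,80],[0,0,-110,0,80]]'
```

```text
t: 7.4
eef_pos: [454.5, 279.3, 142.4]
tcp_rot: [3.137, -0.003, 1.416]
ft_force: [0.8, -1.0, -0.3]
opening: 0.841
grip_force: 0.0
```

```bash
python3 -m crank '[[0,0,0,-7,60],[0,0,0,-14,60],[0,0,0,-21,60],[0,0,0,-28,60],[0,0,0,-35,60],[0,0,0,-42,60],[0,0,0,-49,60],[0,0,0,-56,60],[0,0,0,-63,60],[0,0,0,-70,60]]'; python3 -m crank '[[0,0,0,-7,60],[0,0,0,-14,60],[0,0,0,-20,60],[0,0,0,-20,60],[0,0,0,-20,60]]'
cat >> h.py <<'E'
Q=np.array([517.5,198.1]);A=np.radians(-9.0);RT=np.array([[np.cos(A),-np.sin(A)],[np.sin(A),np.cos(A)]])
def totray(w): return (np.atleast_2d(w)[:,:2]-Q)@RT
def tow(t,z): return np.array([*(RT@np.array(t,float)+Q),z])
E
python3 - <<'E'
from h import *
c=env.read_camera('wrist'); cv2.imwrite('pics/w4.png',c['img']); print(T()[0],totray(T()[0]),env.state()['tcp_rot'])
E
```

```text
t: 8.23
eef_pos: [453.2, 278.6, 138.3]
tcp_rot: [-3.141, -0.001, 2.644]
ft_force: [-0.0, -0.8, 0.3]
opening: 0.629
grip_force: 0.0
t: 8.65
eef_pos: [453.3, 278.7, 138.6]
tcp_rot: [-3.141, -0.001, 2.984]
ft_force: [0.5, -0.1, -0.7]
opening: 0.632
grip_force: 0.0
[453.33815877 278.72467481 138.7685162 ] [[-75.98438037  69.59492797]] [-3.14122945e+00 -7.02247224e-04  2.98313708e+00]
```

View pics/w4.png

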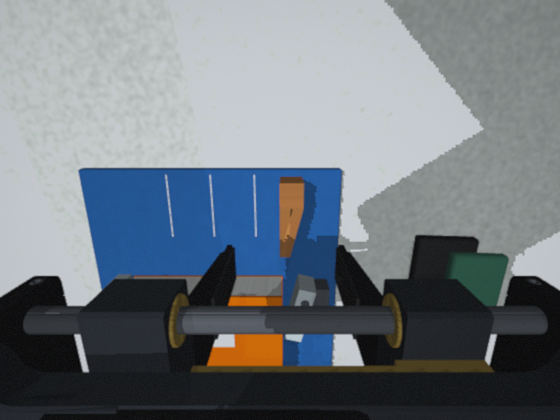

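The wrist view shows the wedge on the apron, butt at the top (280..305,180) and nose at the bottom (285,257), pointing at the gap between the book and the rail.

```bash
cat >> h.py <<'E'
def wtray(roi,zt=40):
    c,pts,w=wedge(zt,roi); t=totray(w)
    print('tcp',T()[0].round(1),totray(T()[0]).round(1),'x',t[:,0].min().round(1),t[:,0].max().round(1))
    for x0 in np.arange(t[:,0].min(),t[:,0].max(),7):
        s=t[(t[:,0]>=x0)&(t[:,0]<x0+7)]; print((x0+3.5).round(1),s[:,1].min().round(1),s[:,1].max().round(1))
E
python3 - <<'E'
from h import *
wtray((265,165,320,275)); print(shift(tow((-97,73),32)))
E
```

```text
tcp [453.4 278.7 138.9] [[-75.9  69.6]] x -108.7 -43.7
-105.2 65.0 83.8
-98.2 64.9 83.2
-91.2 64.9 83.3
-84.2 64.9 83.4
-77.2 64.8 81.8
-70.2 64.8 80.1
-63.2 64.8 78.5
-56.2 65.6 76.8
-49.2 65.6 74.3
-42.2 65.5 72.6
[ 21.03630556   3.37942642 106.91757304]
```

```bash
python3 -m crank '[[11,2,25,0,60],[22,4.6,55,0,60],[22,4.6,80,0,60],[22,4.6,98,0,60],[22,4.6,107,0,60],[22,4.6,107,0,60],[22,4.6,107,0,40],[22,4.6,107,0,25],[22,4.6,107,0,15],[22,4.6,107,0,10]]'; python3 -m crank '[[0,0,0,0,10],[0,0,0,0,10],[0,0,0,0,10],[0,0,0,0,10],[0,0,0,0,10]]';python3 -c "
from h import *
print(totray(T()[0]),np.degrees(env.state()['tcp_rot'][2]))"
```

```text
t: 9.58
eef_pos: [432.9, 286.9, 33.3]
tcp_rot: [3.141, 0.001, 2.987]
ft_force: [0.0, -0.1, 1.2]
opening: 0.406
grip_force: 0.0
t: 10.0
eef_pos: [432.6, 286.8, 32.6]
tcp_rot: [3.141, 0.0, 2.987]
ft_force: [-1.1, 0.1, 6.2]
opening: 0.212
grip_force: 30.0
[[-97.7153463   74.32135593]] 171.13768618629143
```

```bash
python3 -m crank '[[-6,1.2,0,0,10],[-13,2.5,0,0,10],[-20,3.7,0,0,10],[-27,3.7,0,0,10],[-33,3.7,0,0,10],[-38,3.7,0,0,10],[-43,3.7,0,0,10],[-43,3.7,0,0,10]]';python3 - <<'E'
from h import *
print(env.state()['ft_force'])
c=env.read_camera('wrist'); cv2.imwrite('pics/w5.png',cv2.resize(c['img'][150:330,190:390],None,fx=3,fy=3,interpolation=cv2.INTER_CUBIC))
print(totray(T()[0]),np.degrees(env.state()['tcp_rot'][2]))
E
```

```text
t: 10.67
eef_pos: [476.5, 283.8, 32.6]
tcp_rot: [3.141, 0.001, 2.987]
ft_force: [2.4, -0.2, 4.3]
opening: 0.206
grip_force: 30.0
[ 2.35546837 -0.15104713  4.29974715]
[[-54.13890172  78.25019426]] 171.12682046078012
```

View pics/w5.png

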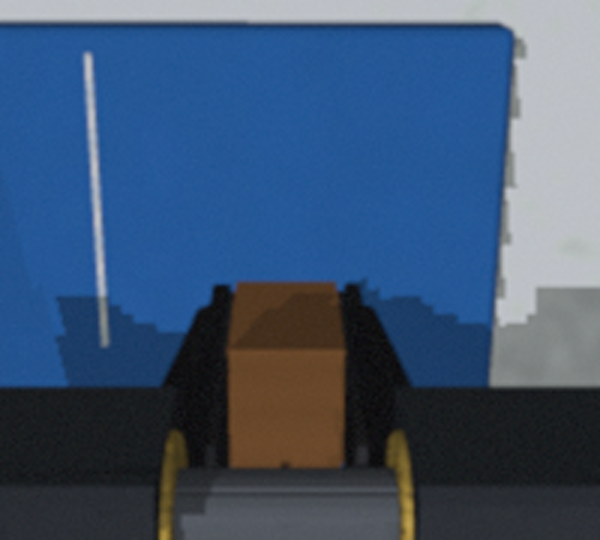

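```bash
python3 -m crank '[[-2,-0.2,0,0,10],[-4,-0.5,0,0,10],[-6,-0.9,0,0,10],[-8,-1.4,0,0,10],[-10,-1.9,0,0,10],[-11,-2.1,0,0,10],[-12,-2.4,0,0,10],[-12,-2.4,0,0,10]]';python3 - <<'E'
from h import *
print(env.state()['ft_force'],totray(T()[0]),np.degrees(env.state()['tcp_rot'][2]))
E
```

```text
t: 11.38
eef_pos: [486.8, 279.8, 32.6]
tcp_rot: [3.141, 0.0, 2.987]
ft_force: [-1.1, 0.9, 6.4]
opening: 0.206
grip_force: 30.0
[-1.10586824  0.93224622  6.37439058] [[-43.06593349  75.88353098]] 171.15037658317988
```

```bash
python3 -m crank '[[-2,-0.3,0,0,10],[-4,-0.7,0,0,10],[-5,-1,0,0,10],[-6,-1.2,0,0,10],[-7,-1.4,0,0,10],[-8,-1.6,0,0,10],[-8,-1.6,0,0,10]]';python3 - <<'E'
from h import *
print(env.state()['ft_force'],totray(T()[0]),np.degrees(env.state()['tcp_rot'][2]))
E
```

```text
t: 11.97
eef_pos: [494.5, 277.0, 32.6]
tcp_rot: [3.141, 0.0, 2.987]
ft_force: [-0.6, 2.0, 5.9]
opening: 0.21
grip_force: 30.0
[-0.6461636   1.95292942  5.91978433] [[-35.11351069  74.35413441]] 171.15460994434468
```

```bash
for i in 1 2; do :; done; python3 -m crank '[[-1,-0.2,0,0,10],[-2,-0.5,0,0,10],[-3,-0.7,0,0,10],[-4,-1,0,0,10],[-4,-1,0,0,10]]';python3 - <<'E'
from h import *
print(env.state()['ft_force'],totray(T()[0]),np.degrees(env.state()['tcp_rot'][2]))
E
```

```text
t: 12.38
eef_pos: [498.3, 275.9, 32.7]
tcp_rot: [3.14, 0.001, 2.987]
ft_force: [-2.1, 5.1, 4.1]
opening: 0.209
grip_force: 30.0
[-2.08928878  5.07071474  4.11125383] [[-31.09960583  73.88048346]] 171.15972154899708
```

```bash
python3 -m crank '[[-1,-0.2,0,0,10],[-2,-0.4,0,0,10],[-3,-0.6,0,0,10],[-3,-0.6,0,0,10]]';python3 - <<'E'
from h import *
print(totray(T()[0]),np.degrees(env.state()['tcp_rot'][2]))
E
```

```text
t: 12.72
eef_pos: [499.8, 275.7, 32.6]
tcp_rot: [3.14, -0.002, 2.987]
ft_force: [-9.5, 15.2, 7.5]
opening: 0.206
grip_force: 30.0
[[-29.58799924  73.85226752]] 171.1489083505163
```

```bash
python3 -m crank '[[0,0,0,0,25],[0,0,0,0,40],[0,0,0,0,40],[0,0,0,0,40],[10,0,-20,0,40],[20,0,-50,0,40],[30,0,-75,0,40],[35,0,-80,0,40],[35,0,-80,0,20],[35,0,-80,0,20]]';python3 - <<'E'
from h import *
c=env.read_camera('wrist'); cv2.imwrite('pics/w6.png',c['img'])
print(totray(T()[0]),T()[0],env.state()['ft_force'],env.state()['opening'])
E
```

```text
t: 13.55
eef_pos: [466.8, 279.3, 112.0]
tcp_rot: [3.142, 0.0, 2.987]
ft_force: [-0.2, 0.2, -0.5]
opening: 0.33
grip_force: 0.0
[[-62.74723731  72.2056055 ]] [466.82073057 279.23246518 111.4496823 ] [ 0.43846924  0.3644644  -0.18741734] 0.29538267529576967
```

View pics/w6.png

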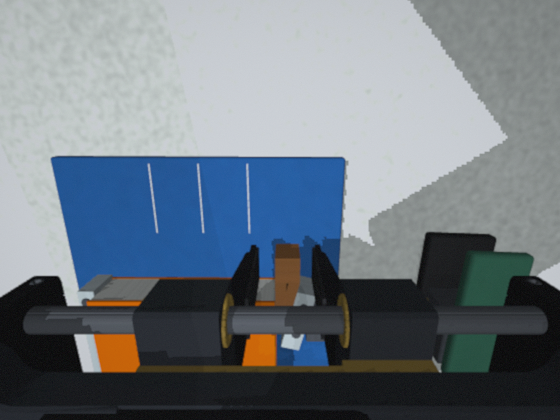

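The wrist view shows the wedge at (287,275) standing between the book and the rail with its heel sticking out. Next I push on its butt with the fingers closed.

```bash
python3 -m crank '[[8,1,0,0,0],[8,1,20,0,0],[8,1,45,0,0],[8,1,65,0,0],[8,1,77,0,0],[8,1,79,0,0],[8,1,79,0,0],[4,1,79,0,0],[0,1,79,0,0],[-3,1,79,0,0]]';python3 - <<'E'
from h import *
print(totray(T()[0]),env.state()['opening'],env.state()['ft_force'])
E
```

```text
t: 14.43
eef_pos: [470.8, 280.1, 34.1]
tcp_rot: [3.141, 0.001, 2.987]
ft_force: [0.4, -0.1, -0.6]
opening: 0.003
grip_force: 0.0
[[-58.90385217  73.68810937]] 0.0030927529893069973 [ 0.41729837 -0.05976903 -0.56475588]
```

```bash
python3 -m crank '[[-2,0,0,0,0],[-4,0,0,0,0],[-5,0,0,0,0],[-6,0,0,0,0],[-7,0,0,0,0],[-7,0,0,0,0]]';python3 - <<'E'
from h import *
print(totray(T()[0]),env.state()['ft_force'])
E
python3 -m crank '[[-1,0,0,0,0],[-1,0,0,0,0]]';python3 - <<'E'
from h import *
print(totray(T()[0]),env.state()['ft_force'])
E
```

```text
t: 14.93
eef_pos: [477.0, 278.9, 33.4]
tcp_rot: [3.141, 0.0, 2.987]
ft_force: [-0.6, -0.0, -0.3]
opening: 0.005
grip_force: 0.0
[[-52.69013463  73.47255401]] [-0.55281816 -0.02469421 -0.26628519]
t: 15.1
eef_pos: [477.5, 278.8, 33.3]
tcp_rot: [-3.141, -0.001, 2.987]
ft_force: [-2.4, 0.1, 0.5]
opening: 0.006
grip_force: 0.9
[[-52.11070648  73.42194699]] [-2.36689398  0.0907932   0.50706387]
```

Contact. I push on in 1 mm steps.

```bash
t(){ python3 -c "
from h import *
print('TRAY',totray(T()[0]).round(2),(RT.T@env.state()['ft_force'][:2]).round(1))"; }
python3 -m crank '[[-1,0,0,0,0],[-1,0,0,0,0]]'|grep -i zz; t
python3 -m crank '[[-1,0,0,0,0],[-1,0,0,0,0]]'|grep -i zz; t
python3 -m crank '[[-1,0,0,0,0],[-1,0,0,0,0]]'|grep -i zz; t
```

```text
TRAY [[-52.03  73.26]] [-7.   0.4]
TRAY [[-51.97  73.1 ]] [-12.3   1.3]
TRAY [[-51.9   72.96]] [-15.4   3.5]
```

```bash
t(){ python3 -c "
from h import *
print('TRAY',totray(T()[0]).round(2),(RT.T@env.state()['ft_force'][:2]).round(1))"; }
python3 -m crank '[[-1,0,0,0,0],[-1,0,0,0,0]]'|grep -i zz; t
python3 -m crank '[[-1,0.3,0,0,0],[-1,0.3,0,0,0]]'|grep -i zz; t
python3 -m crank '[[-1,0.3,0,0,0],[-1,0.3,0,0,0]]'|grep -i zz; t
```

```text
TRAY [[-51.85  72.79]] [-20.4   3. ]
TRAY [[-51.79  72.8 ]] [-25.3   3.1]
TRAY [[-51.74  72.77]] [-30.6   2.3]
```

```bash
python3 -m crank '[[4,0,0,0,0],[10,0,0,0,0],[20,0,0,0,0],[20,0,-40,0,0],[20,-20,-80,0,0],[20,-50,-120,0,0],[20,-85,-140,0,0],[30,-110,-140,0,0],[30,-110,-140,0,0],[30,-110,-140,0,0]]'
python3 - <<'E'
from h import *
c=env.read_camera('wrist');p,M=T();print(totray(p),p)
def P(t): return w2pix(c,tow(t[:2],t[2]))[0].round(0)
for n,t in dict(butt=(-40,73,40),fence=(-10,-85,40),book=(-9,63,50),bk2=(-9,-85,50),rail=(-10,81,40)).items(): print(n,P(t))
d=env.read_camera('top'); a=w2pix(d,tow((0,0),30))[0].astype(int)
cv2.imwrite('pics/w7.png',np.vstack([c['img'][100:320],cv2.resize(d['img'][a[1]-40:a[1]+40,a[0]-70:a[0]+70],(560,320),interpolation=cv2.INTER_CUBIC)]))
E
```

```text
t: 16.93
eef_pos: [437.0, 173.5, 174.1]
tcp_rot: [3.141, 0.002, 2.985]
ft_force: [0.4, 0.4, 0.1]
opening: 0.008
grip_force: 0.0
[[-75.41390411 -36.07439543]] [437.37128744 174.26707399 173.62346905]
butt [396. 243.]
fence [238. 270.]
book [386. 276.]
bk2 [237. 276.]
rail [401. 270.]
```

View pics/w7.png

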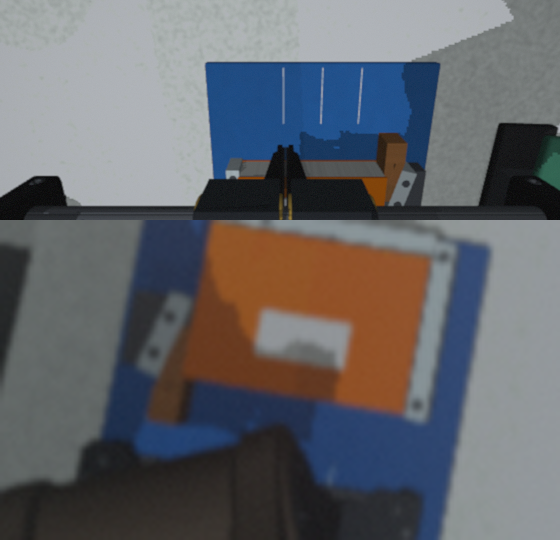

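The view shows the wedge jammed between rail and book, heel sticking out at (392,145). The book lies along the side fence, and I measure the leftover gap.

Run:
```python
from h import *
c=env.read_camera('wrist'); h=cv2.cvtColor(c['img'],cv2.COLOR_BGR2HSV)
print(totray(T()[0]))
for r in (280,286,292,300):
    row=h[r]; ok=np.where((row[:,0]>4)&(row[:,0]<20)&(row[:,1]>190)&(np.arange(560)>200)&(np.arange(560)<420))[0]
    if len(ok): print(r,ok.min(),ok.max(),totray(pix2w(c,[[ok.min()-.5,r],[ok.max()+.5,r]],50)).round(1).tolist())
im0=cv2.imread('pics/top0.png');d=env.read_camera('top');im1=d['img']
for im in(im0,im1):
    hh=cv2.cvtColor(im,cv2.COLOR_BGR2HSV);m=cv2.inRange(hh,(3,170,60),(15,255,255));m[:200]=0;m[262:]=0;m[:,:160]=0;m[:,250:]=0
    t=totray(pix2w(d,cv2.findNonZero(m)[:,0],50));s=t[(t[:,0]>50)&(t[:,0]<85)];
    print('top y',np.percentile(s[:,1],[1,99]).round(1),'x',np.percentile(t[:,0],[1,99]).round(1), 'mean',s.mean(0).round(2))
cv2.imwrite('pics/w8.png',cv2.resize(c['img'][225:330,200:440],None,fx=3.3,fy=3.3,interpolation=cv2.INTER_CUBIC))
```

```text
[[-75.40187296 -35.35219661]]
280 362 385 [[-4.8, 39.9], [-4.8, 63.7]]
286 365 385 [[1.9, 43.4], [1.9, 64.3]]
292 285 384 [[8.9, -36.3], [8.7, 64.0]]
300 374 383 [[17.9, 53.8], [17.9, 63.9]]
top y [-77.7  61.9] x [-4.  92.3] mean [67.49 -7.75]
top y [-79.1  58.9] x [-2.9 93.6] mean [ 67.58 -10.24]
```

Run:
```python
from h import *
c=env.read_camera('wrist'); h=cv2.cvtColor(c['img'],cv2.COLOR_BGR2HSV)
m=cv2.inRange(h,(5,90,40),(20,255,255)); m[:225]=0; m[262:]=0; m[:,:370]=0; m[:,420:]=0
for r in range(228,262,3):
    k=np.where(m[r])[0]
    if len(k): print(r,k.min(),k.max(),c['img'][r,(k.min()+k.max())//2].tolist(),totray(pix2w(c,[[k.min()-.5,r],[k.max()+.5,r]],40)).round(1).tolist())
d=env.read_camera('top')
for im in(cv2.imread('pics/top0.png'),d['img']):
    hh=cv2.cvtColor(im,cv2.COLOR_BGR2HSV);m=cv2.inRange(hh,(3,170,60),(15,255,255));m[:200]=0;m[262:]=0;m[:,:160]=0;m[:,250:]=0
    t=totray(pix2w(d,cv2.findNonZero(m)[:,0],50))
    for a in range(5,95,15):
        s=t[(t[:,0]>a)&(t[:,0]<a+15)];print(a,np.percentile(s[:,1],[2,98]).round(1),end=' ')
    print()
```

```text
234 380 380 [46, 50, 71] [[-50.2, 56.7], [-50.2, 57.7]]
237 378 397 [29, 44, 62] [[-47.0, 55.0], [-47.1, 74.6]]
240 378 400 [30, 45, 62] [[-43.9, 55.3], [-44.0, 77.9]]
243 378 403 [23, 44, 64] [[-40.7, 55.6], [-40.8, 81.2]]
246 377 405 [38, 66, 97] [[-37.5, 54.9], [-37.6, 83.6]]
249 377 404 [39, 66, 98] [[-34.3, 55.2], [-34.4, 83.0]]
252 377 404 [37, 65, 98] [[-31.0, 55.5], [-31.1, 83.3]]
255 376 403 [39, 65, 97] [[-27.8, 54.8], [-27.9, 82.7]]
258 376 403 [40, 69, 100] [[-24.5, 55.1], [-24.6, 83.1]]
261 370 403 [41, 69, 102] [[-21.2, 49.3], [-21.3, 83.5]]
5 [-76.6  60.8] 20 [-77.8  61.2] 35 [-76.4  60.7] 50 [-76.   60.4] 65 [-76.3  59.9] 80 [-74.8  60.2] 
5 [-79.2  60.2] 20 [-79.5  58.5] 35 [-79.2  58.3] 50 [-78.   54.8] 65 [-78.2  57.8] 80 [-76.7  58.3]
```

```bash
python3 -c "
from cell import env
print(env.job_done())"
```

```text
the job is handed in; nothing more can be done
None
```

The wedge is jammed in the gap at its expected position and did not give under a 30 N push; the book moved about 2.5 mm to the side fence, and I handed the job in at about 17 s with the robot clear (no verdict was returned).

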